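Pack the salt shaker into the baking box and snap the lid shut

TASK

Pack up the baking box: stand the salt shaker upright on the floor of the box beside the cutter rings, put the lid squarely on, and push the flap on each of the four sides down against the box wall until its hook snaps behind the catch and stays there. Set the shaker and the lid down rather than dropping them, and leave the spice jars, clothes peg and timer around the box where they stand.

Things in the scene. Friction and masses are not known exactly. Their poses are not given: they have to be found in the camera images.
- box: Open box of frosted clear plastic with a white rim, 160 mm long (its x) by 146 mm wide (its y) outside, walls 3 mm. Origin: centre of the underside; z up. It stands on grippy feet and does not slide. In the middle of each outer wall is a level white catch, 46 mm long, sticking out 9 mm, 20 mm below the rim; each flap of the lid hooks behind one.
- box_rim (a point): Centre of the box's mouth, at the height of its rim, 104 mm above the underside. Axes as the box's.
- box_bay (a point): Middle of the free part of the box's floor, 4 mm above the box's underside and 41 mm from the box's centre toward its +x. The free part is x = +5 to +77 mm, y = -70 to +70 mm from the box's centre. The -x half is filled by two nested metal cutter rings (74 mm wide, 32 mm high) that belong to the box and do not move.
- lid: White rigid lid, about 0.16 kg, lying right way up away from the box. Plate 166 mm (its x) by 152 mm (its y), with a round-edged grey gasket ridge 8 mm deep beneath that goes inside the box rim with 1.5 mm play all round. Origin: centre of the ridge's underside; plate 8 to 15 mm above it. Seated, the origin is 96 mm above the box's. Fits either way round (half a turn). Four hinged flaps.
- lid_grip (a point): Middle of the lid's grip: a level bar 88 mm long (along the lid's x), 14 mm wide (along its y) and 12 mm high, centred over the lid, its top 43 mm above the lid's origin. This point is the centre of the bar, 37 mm above the lid's origin.
- shaker: Salt shaker of glass with a domed grey cap: round, 44 mm wide up to a height of 74 mm, the cap 34 mm wide, 90 mm high in all, about 0.1 kg. Origin: centre of its foot; z up. It stands on the worktop about 25 to 35 mm from the middle of one side of the box, where a flap must swing down and a finger must push.
- peg: Plain wooden clothes peg, 15x72x12 mm, lying near another side of the box. Origin: centre of its underside. Bystander.
- timer: Kitchen timer: round white base 70 mm across with a red knob, 41 mm high, near another side of the box. Origin: centre of its underside. Bystander.
- spice_tall_0: Spice jar with a red cap, 45 mm across, 106 mm high, standing near the box corner at its +x, +y. Origin: centre of its foot. Bystander.
- spice_tall_1: Spice jar like the other one, standing near the box corner at its +x, -y. Origin: centre of its foot. Bystander.
- flap_a (a joint): Flap on the lid's +x side (rad): 0 sticks out level; grows as it is pushed down; 1.57 hangs straight down. A weak spring holds it at about -0.45 and opens it again unless latched. Pushed inward near its lower end (5 to 10 N) its hook snaps past the springy catch; before, it stops near 1.3, latched it rests at 1.47 to 1.65. Level hinge line 91.5 mm from the lid's centre, 10.5 mm above its origin.
- flap_a_tip (a point): Middle of the outer end of the flap on the lid's +x side, 31 mm from its hinge line. The flap is 52 mm wide and 3.5 mm thick, and ends 33 mm from the hinge; its hook is on the inner (lower) face, 24 mm from the hinge.
- flap_b (a joint): Flap on the lid's +y side (rad): 0 sticks out level; grows as it is pushed down; 1.57 hangs straight down. A weak spring holds it at about -0.45 and opens it again unless latched. Pushed inward near its lower end (5 to 10 N) its hook snaps past the springy catch; before, it stops near 1.3, latched it rests at 1.47 to 1.65. Level hinge line 84.5 mm from the lid's centre, 10.5 mm above its origin.
- flap_b_tip (a point): Middle of the outer end of the flap on the lid's +y side, 31 mm from its hinge line. The flap is 52 mm wide and 3.5 mm thick, and ends 33 mm from the hinge; its hook is on the inner (lower) face, 24 mm from the hinge.
- flap_c (a joint): Flap on the lid's -x side (rad): 0 sticks out level; grows as it is pushed down; 1.57 hangs straight down. A weak spring holds it at about -0.45 and opens it again unless latched. Pushed inward near its lower end (5 to 10 N) its hook snaps past the springy catch; before, it stops near 1.3, latched it rests at 1.47 to 1.65. Level hinge line 91.5 mm from the lid's centre, 10.5 mm above its origin.
- flap_c_tip (a point): Middle of the outer end of the flap on the lid's -x side, 31 mm from its hinge line. The flap is 52 mm wide and 3.5 mm thick, and ends 33 mm from the hinge; its hook is on the inner (lower) face, 24 mm from the hinge.
- flap_d (a joint): Flap on the lid's -y side (rad): 0 sticks out level; grows as it is pushed down; 1.57 hangs straight down. A weak spring holds it at about -0.45 and opens it again unless latched. Pushed inward near its lower end (5 to 10 N) its hook snaps past the springy catch; before, it stops near 1.3, latched it rests at 1.47 to 1.65. Level hinge line 84.5 mm from the lid's centre, 10.5 mm above its origin.
- flap_d_tip (a point): Middle of the outer end of the flap on the lid's -y side, 31 mm from its hinge line. The flap is 52 mm wide and 3.5 mm thick, and ends 33 mm from the hinge; its hook is on the inner (lower) face, 24 mm from the hinge.
There are look-alikes about, which are no part of the job. What is meant by the shaker is not pink, and is the smaller of those in its own colour.

How it is judged:
By the outcome, as a careful person would: the job done as asked, in the order asked, and still so for the second after the job is handed in, with the robot touching nothing.
It also fails if it takes over 61 s, if anything falls off the work surface, if the arm or the gripper's body presses on something with over 40 N, if the wrist force passes 120 N, or if a joint passes its speed limit or range.

ROBOT

A 6-joint arm with a two-finger parallel gripper is mounted at the origin on a cart in front of the work surface, level with it; the furniture and walls round the work are solid. World frame = base frame: x ahead of the robot, y to its left, z up, the work surface at z = 0. Lengths are in mm, angles in degrees, forces in N, time in s.
With the tool pointing down it reaches from about 350 to 850 mm from the base axis. Payload 8.1 kg.
Tool frame: the origin (TCP) lies midway between the tips of the shut fingers; the grasp point (between the pads) lies 19 mm behind it; z points along the fingers, y is the line along which they close (so a half turn about z gives the same grasp; the last joint's range is limited). The gripper opens to 85 mm and grips with 20 to 120 N. Pads are 22 mm wide; open, the fingers measure 114 mm over their backs; the gripper's body (76 mm by 85 mm) begins 54 mm behind the grasp point. The pads swing forward as they close: fully open they stand 13 mm farther back than shut.
Start: joints at [-69.523, 7.471, 85.268, -0, 87.261, -4.893], TCP at [257.102, -542.129, 231.292] pointing down, gripper open.
Joint ranges: [-169.43, 169.43], [-51.17, 129.36], [1.28, 143.12], [-76.62, 256.62], [0, 156.53], [-152.29, 152.29]. Speed limits (degrees/s): [136.94, 136.94, 159.86, 180, 180, 180].

INTERFACE

Orientations are given as [roll, pitch, yaw] about the fixed x, y, z axes, in that order (R = Rz(yaw) Ry(pitch) Rx(roll)).
In Python, from plant import observe, snapshot, get_calibration, job_done gives the robot as it stands. The module is installed in compiled form; this text tells all that it offers.
- The arm moves only by the tool carry_out, never from a script. Its argument "moves" is a list that holds one entry, the list of rows, each a list of 7 numbers: the shift along the world's x, y, z in cm, then the turn, a rotation vector about the world's x, y, z in rad, then the closure, from 0 (fully open) to 1 (shut). A call has 1 to 12 rows; each row shifts and turns the commanded pose from where the row before left it; what a row does not reach is not made up. A row lasts 1/8 s, in which the tool goes at most 62.5 mm and 10.7 degrees, less where a joint would pass 70% of its speed; a pose out of reach is approached as far as the arm can. A call with a gripper value outside its range is refused whole. The fingers move at their own pace and stop on an object; "squeeze" is the grip in N (left out, the last holds). Time passes only in rows, so rows that do not move let the fingers close. It gives the time, the measured TCP pose, the force, the opening and the grip force at its end, in the units of the state.
- observe(): the state, without advancing time (a new reading comes with each control period).
- snapshot(name): name is "scene" or "top" or "wrist"; returns the picture (384x512x3 uint8, red, green, blue); there is no depth.
- get_calibration(name): a dict with "camera_matrix" (3x3 intrinsics, pixels), "R" (3x3) and "t" (3): a world point X has camera coordinates R X + t. Camera axes: x right, y down, z forward; pixel columns grow to the right and rows downward; lengths in mm; the calibration is good to about 2 mm. The wrist camera is an equidistant fisheye: a pixel r from the principal point sees the ray r / f radians off the axis. A picture is of the moment at which its call begins: read the wrist's pose just before it. get_calibration takes no time and is no camera call; for the wrist camera it gives the pose at the moment of the call.
- job_done(): hands the job in; it is judged then, once.
The state is a dict: "time": time; "joints": joint angles; "joint_vel": joint speeds; "tau": joint torques, N m; "eef_pos": TCP position; "ee_rot": TCP orientation; "ft_force": force on the tool from outside, world axes, zero at the start; "ft_torque": the same for the moment, N m; "finger_gap": finger opening in mm; "grip_force": force on a finger pad.
Only numpy, scipy, OpenCV 4.12 (cv2) and the standard library are available. Lean on these libraries where they do the work, as an engineer would, in place of code of your own. Each camera call takes 0.05 s, during which the arm holds its last target. There are 200 camera calls.

## Working session

There is one attempt and no reset: what is moved stays moved. The work goes in short steps, Python scripts to look and compute and a tool call to move; the robot and the scene stay as the last step left them, time stands still between calls to the robot, and variables do not carry over. Pictures are saved under pics/ and viewed, at most 10 in all, crops included, and the job is handed in when it is done.

Besides the shell and the picture viewer there is one more tool, called after "Call:" as name(argument=value, ...) on one line, values as JSON. carry_out: Moves the arm, as the interface text tells. Its arguments: {"type":"object","properties":{"moves":{"type":"array","items":{"type":"array","items":{"type":"array","items":{"type":"number"}}}},"squeeze":{"type":"number"}},"required":["moves"]}

```bash
ls; mkdir -p pics
python3 - <<'E'
from plant import *
import cv2,numpy as np
s=observe();print(s['time'],s['eef_pos'],s['ee_rot'],s['finger_gap'])
for n in("scene","top"):
    im=snapshot(n);cv2.imwrite(f'pics/{n}0.png',im[:,:,::-1]);np.save(f'pics/{n}0.npy',im)
    c=get_calibration(n);print(n,c)
a=[cv2.resize(cv2.imread(f'pics/{n}0.png'),(800,600),interpolation=cv2.INTER_CUBIC) for n in("scene","top")]
cv2.imwrite('pics/s1.png',a[0]);cv2.imwrite('pics/t1.png',a[1])
E
```

```text
pics
0.0 [ 256.88465965 -541.59852461  230.22396605] [-1.79891597e+02 -8.91841844e-03  2.53705030e+01] 85.42308969363674
scene {'camera_matrix': array([[445.32379177,   0.        , 259.94420682],
       [  0.        , 445.32379177, 196.7920313 ],
       [  0.        ,   0.        ,   1.        ]]), 'R': array([[-0.89463378, -0.4463202 , -0.02070437],
       [-0.22376623,  0.48767771, -0.84385966],
       [ 0.38672868, -0.75031242, -0.53616434]]), 't': array([ 422.30447427,  276.3076772 , 1071.37815098])}
top {'camera_matrix': array([[427.45794968,   0.        , 259.12012414],
       [  0.        , 427.45794968, 201.17827632],
       [  0.        ,   0.        ,   1.        ]]), 'R': array([[ 0.01889224, -0.99945   ,  0.02725403],
       [-0.99661537, -0.02100592, -0.07947677],
       [ 0.08000556, -0.02566029, -0.99646408]]), 't': array([-193.58079926,  520.1010091 , 1199.18033366])}
```

View pics/s1.png

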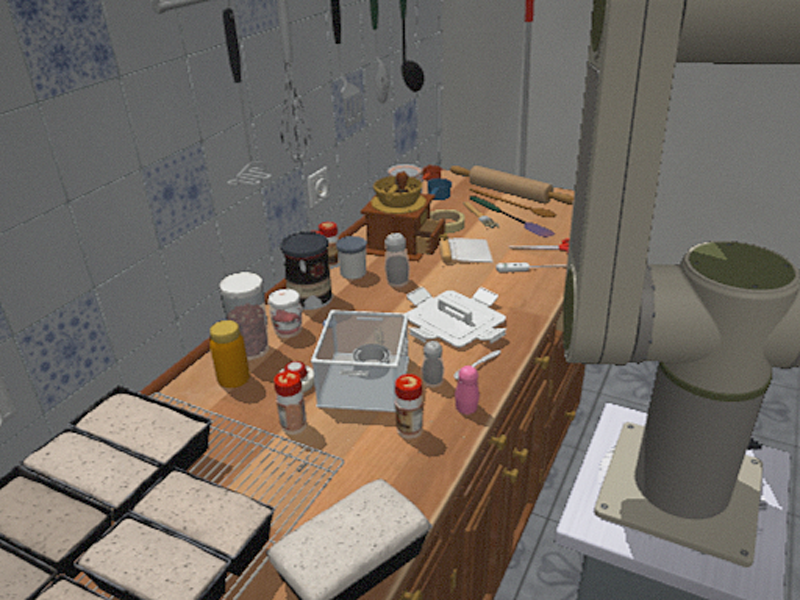

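View pics/t1.png

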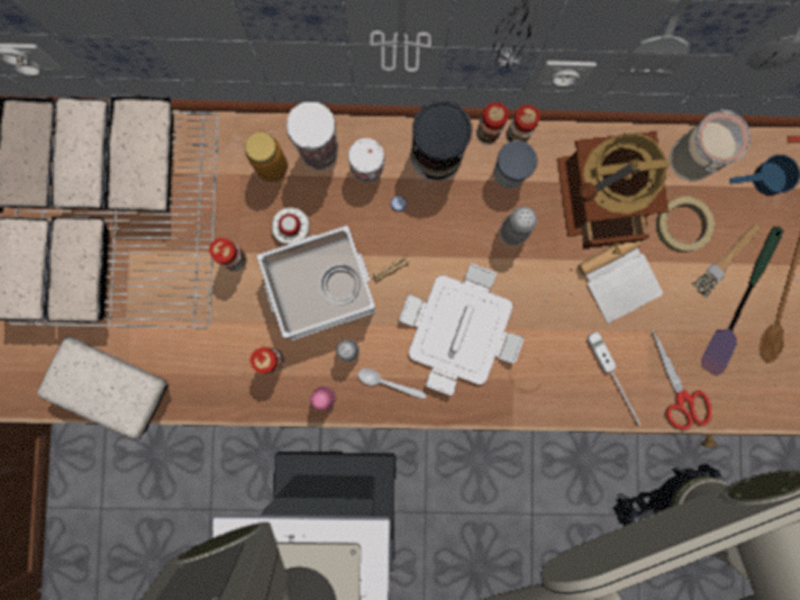

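The scene view (800x600) shows three shaker candidates: small grey (433,363), large grey (397,260) and pink (467,390). In the top view they are at (346,351), (520,225) and (321,399). The small grey one beside the box fits the description. The box's mouth is at top (315,283) and the lid's grip at (460,332). The jars at (225,252) and (265,360) put the box's +x toward image left.

```bash
cat > h.py <<'E'
import numpy as np,cv2
from scipy.optimize import least_squares
from plant import *
def ray(c,p,fish=False):
    K=c['camera_matrix'];u=(np.array(p,float)-K[:2,2])/K[[0,1],[0,1]]
    if fish:
        th=np.linalg.norm(u);d=np.r_[u/max(th,1e-9)*np.sin(th),np.cos(th)]
    else: d=np.r_[u,1]
    d=c['R'].T@d;return -c['R'].T@c['t'],d/np.linalg.norm(d)
def onz(c,p,z,fish=False):
    o,d=ray(c,p,fish);return o+d*(z-o[2])/d[2]
def proj(c,X,fish=False):
    X=np.atleast_2d(X)@c['R'].T+c['t'];K=c['camera_matrix']
    if fish:
        r=np.linalg.norm(X[:,:2],axis=1);th=np.arctan2(r,X[:,2]);u=X[:,:2]/np.maximum(r,1e-9)[:,None]*th[:,None]
    else: u=X[:,:2]/X[:,2:]
    return u*K[[0,1],[0,1]]+K[:2,2]
def tri(rs):
    A=0;b=0
    for o,d in rs:
        P=np.eye(3)-np.outer(d,d);A=A+P;b=b+P@o
    return np.linalg.solve(A,b)
E
python3 - <<'E'
from h import *
t=get_calibration('top');s=get_calibration('scene');k=.64
for n,a,b,z in[('boxrim',(315,283),(362,343),104),('shaker cap',(346,348),(433,345),90),('bigshaker',(522,217),(395,238),90),('pink',(321,399),(467,370),90),('grip',(460,332),(455,312),43),('spoon',(370,377),(478,366),0)]:
    print(n,onz(t,np.array(a)*k,z).round(),tri([ray(t,np.array(a)*k),ray(s,np.array(b)*k)]).round())
for p in[(258,262),(345,230),(373,305),(283,337)]:print(onz(t,np.array(p)*k,104).round())
A=np.load('pics/top0.npy');S=np.load('pics/scene0.npy')
a=cv2.resize(A[140:260,155:345],None,fx=4,fy=4,interpolation=cv2.INTER_CUBIC)
cv2.imwrite('pics/c1.png',a[:,:,::-1])
b=cv2.resize(S[175:290,185:345],None,fx=5,fy=5,interpolation=cv2.INTER_CUBIC)
cv2.imwrite('pics/c2.png',b[:,:,::-1])
w=get_calibration('wrist');print(w['camera_matrix'],-w['R'].T@w['t'],w['R'])
E
```

```text
boxrim [568. -26. 104.] [571. -24.  86.]
shaker cap [458. -81.  90.] [457. -81.  78.]
bigshaker [ 695. -384.   90.] [ 689. -381.  110.]
pink [371. -41.  90.] [371. -39.  78.]
grip [ 492. -283.   43.] [ 496. -284.   20.]
spoon [ 408. -121.    0.] [ 397. -126.   19.]
[602.  72. 104.]
[661. -75. 104.]
[ 532. -126.  104.]
[474.  25. 104.]
[[297.31863964   0.         252.83292764]
 [  0.         297.31863964 187.43929387]
 [  0.           0.           1.        ]] [ 328.88094798 -508.1883186   374.00376323] [[ 0.4280278  -0.90376241 -0.00239104]
 [-0.85906662 -0.40767846  0.30952031]
 [-0.28070759 -0.13042923 -0.95088983]]
```

View pics/c1.png

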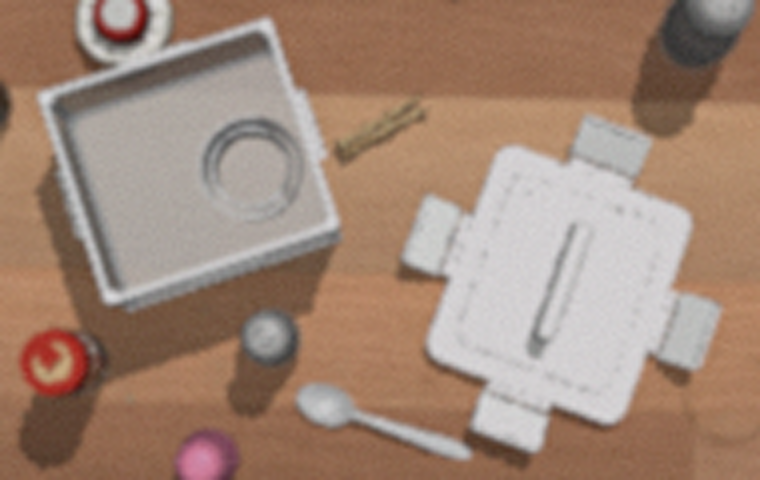

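View pics/c2.png

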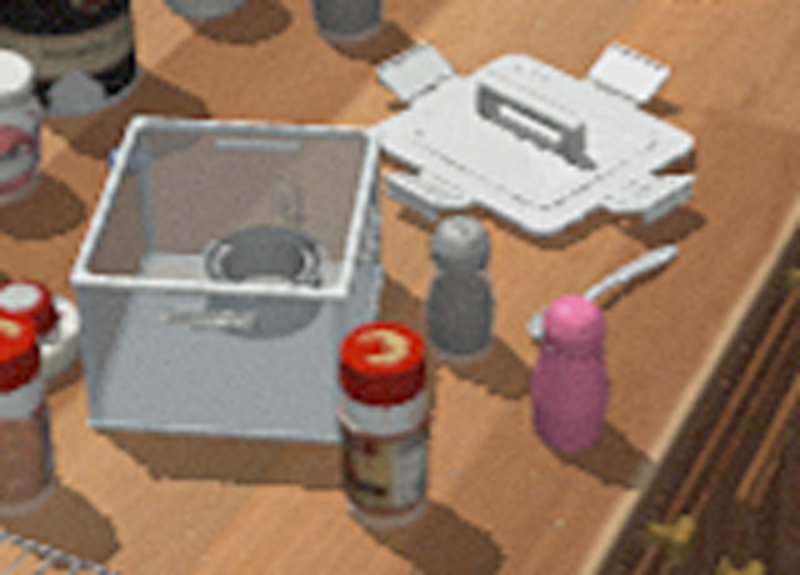

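Crop 1 confirms the small grey shaker at (270,337). The box's rim corners are at (40,97), (268,19), (340,236) and (110,303), and the lid plate is right of it. In crop 2 the rim corners are (137,118), (381,130), (343,293) and (75,280), and the shaker cap top is about (462,217).

Run:
```python
from h import *
t=get_calibration('top');s=get_calibration('scene')
T=lambda p:(np.array(p,float)+.5)/4-.5+[155,140]
S=lambda p:(np.array(p,float)+.5)/5-.5+[185,175]
def fit(L,pt,ps,g,zi):
    L=np.array(L,float)
    def f(q):
        c,n=np.cos(q[3]),np.sin(q[3]);W=np.c_[L[:,0]*c-L[:,1]*n+q[0],L[:,0]*n+L[:,1]*c+q[1],L[:,2]*0+q[2]]
        r=[proj(t,W)-T(pt)]
        if ps is not None:r.append(proj(s,W)-S(ps))
        else:r.append(np.full((1,2),(q[2]-zi)))
        return np.concatenate(r).ravel()
    R=least_squares(f,g);print(R.x[:3].round(1),np.degrees(R.x[3]).round(2),'res',np.abs(R.fun).max().round(2))
# box: +x ~ image left; corners order: (+x,-y)=(40,97) (-x,-y)=(268,19) (-x,+y)=(340,236) (+x,+y)=(110,303)
B=[(80,-73,0),(-80,-73,0),(-80,73,0),(80,73,0)];P=[(40,97),(268,19),(340,236),(110,303)]
fit(B,P,[(75,280),(137,118),(381,130),(343,293)],[568,-26,104,1.9],104);fit(B,P,None,[568,-26,104,1.9],104)
X=lambda a,b,c,d:(lambda h:h[:2]/h[2])(np.cross(np.cross([*a,1],[*b,1]),np.cross([*c,1],[*d,1])))
l=((500,160),(430,345));r=((690,220),(618,415));u=((520,147),(685,208));b=((440,365),(605,423))
C=[X(*l,*u),X(*r,*u),X(*r,*b),X(*l,*b)];print(np.round(C))
fit([(83,76,0),(83,-76,0),(-83,-76,0),(-83,76,0)],C,None,[500,-283,15,0],15)
sh=tri([ray(t,T((270,335))),ray(s,S((462,225)))]);print('shaker',sh,onz(t,T((270,335)),88))
for n,p,z in[('jar0',(57,362),106),('jar1',(-9,100),106),('timer',(121,15),41),('pegs',(385,128),12),('pink',(207,458),90)]:print(n,onz(t,T(p),z).round())
```

```text
[571.3 -26.5 100.4] 109.52 res 2.18
[569.8 -27.6 104. ] 109.51 res 1.71
[[507. 142.]
 [693. 211.]
 [614. 426.]
 [424. 360.]]
[ 499.3 -286.1   14.9] -19.27 res 1.56
shaker [456.98458058 -82.61877616  81.63973347] [456.67280728 -83.05794069  88.        ]
jar0 [436.  55. 106.]
jar1 [609. 105. 106.]
timer [682.  31.  41.]
pegs [ 610. -158.   12.]
pink [374. -43.  90.]
```

Call:
carry_out(moves=[[[2.9,3.9,0,0,0,0,0],[2.9,3.9,0,0,0,0,0],[2.9,3.9,0,0,0,0,0],[2.9,3.9,0,0,0,0,0],[2.9,3.9,0,0,0,0,0],[2.9,3.9,0,0,0,0,0],[0,0,0,0,0,0,0]]], squeeze=40)

```text
time: 0.98
eef_pos: [432.6, -305.4, 230.9]
ee_rot: [-179.9, -0.0, 25.6]
ft_force: [-0.7, 0.2, 0.1]
finger_gap: 85.3
grip_force: 0.0
```

```bash
cat > snap.py <<'E'
import sys,pickle
from h import *
n=sys.argv[1];c=get_calibration('wrist');im=snapshot('wrist');s=observe()
pickle.dump((c,im,s),open(f'pics/{n}.pkl','wb'));cv2.imwrite(f'pics/{n}.png',cv2.resize(im,(800,600),interpolation=cv2.INTER_CUBIC)[:,:,::-1])
print(s['time'],s['eef_pos'].round(1),s['ee_rot'].round(1),s['ft_force'].round(1),s['finger_gap'])
E
python3 snap.py w1
```

```text
1.025 [ 431.6 -306.8  230.9] [-180.     0.    25.5] [-0.1  0.6 -0.2] 85.3149695442239
```

Call:
carry_out(moves=[[[0.5,4.5,0,0,0,0,0],[0.5,4.5,0,0,0,0,0],[0.5,4.5,0,0,0,-0.05,0],[0.5,4.5,0,0,0,-0.05,0],[0.5,4.5,0,0,0,0,0],[0,0,0,0,0,0,0]]])

```text
time: 1.78
eef_pos: [456.0, -81.8, 231.2]
ee_rot: [-180.0, 0.0, 19.8]
ft_force: [0.3, 0.0, -0.1]
finger_gap: 85.8
grip_force: 0.0
```

```bash
python3 snap.py w2
```

```text
1.825 [455.9 -83.2 231.2] [180.    0.   19.7] [ 0.3 -0.9  0.3] 85.32201716313219
```

View pics/w2.png

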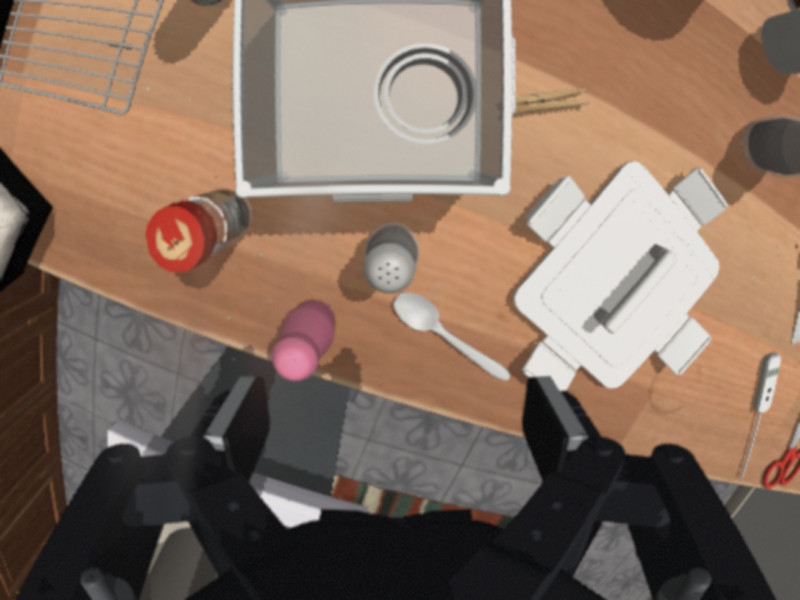

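View pics/w1.png

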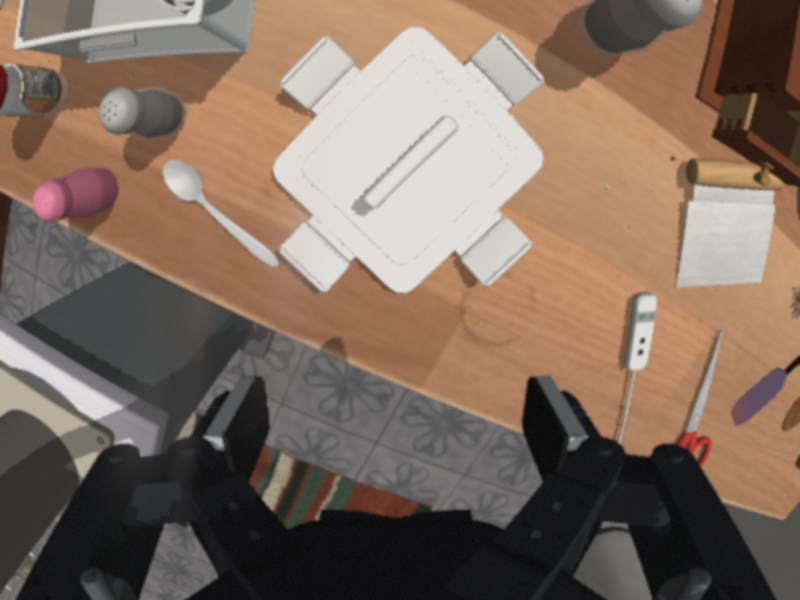

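w2 shows the shaker's cap top at (389,270), the rim's near corners at (238,192) and (508,190), and the wall's catch at (372,197). w1 shows the lid plate with corners near (415,28), (275,170), (405,292) and (543,158), and the bar from (372,200) to (450,123).

Run:
```python
from h import *
import pickle
c1=pickle.load(open('pics/w1.pkl','rb'))[0];c2=pickle.load(open('pics/w2.pkl','rb'))[0]
F=lambda p:(np.array(p,float)+.5)*.64-.5
U=lambda c,p,z:np.array([onz(c,F(q),z,True)[:2] for q in p])
top=tri([ray(c1,F((117,110)),1),ray(c2,F((389,271)),1)]);print('shaker top',top.round(1),onz(c2,F((389,271)),88,True).round(1))
def rect(sides,g):
    # sides: list of (pts, axis, value)
    def f(q):
        c,s=np.cos(q[2]),np.sin(q[2]);r=[]
        for P,a,v in sides:
            d=P-q[:2];l=np.c_[d[:,0]*c+d[:,1]*s,-d[:,0]*s+d[:,1]*c];r+=list(l[:,a]-v)
        return r
    R=least_squares(f,g);print(R.x[:2].round(1),np.degrees(R.x[2]).round(2),np.round(R.fun,1))
# lid: yaw -19.3; +x is up in top image = world +x. in w1 +x ~ upper right
rect([(U(c1,[(290,145),(340,95),(385,50)],15),1,76),(U(c1,[(440,42),(490,92),(528,130)],15),0,83),(U(c1,[(528,184),(480,230),(430,278)],15),1,-76),(U(c1,[(285,190),(330,233),(375,278)],15),0,-83)],[499,-286,-.33])
b=U(c1,[(368,203),(453,120)],43);print('bar mid',b.mean(0),np.degrees(np.arctan2(*(b[1]-b[0])[::-1])),np.linalg.norm(b[1]-b[0]))
n=U(c2,[(238,193),(511,191)],104);print(n,np.linalg.norm(n[0]-n[1]),np.degrees(np.arctan2(*(n[0]-n[1])[::-1])))
a=np.radians(109.5);m=n.mean(0)-73*np.array([-np.sin(a),np.cos(a)]);print('box c',m)
```

```text
shaker top [454.6 -78.4  81.3] [455.5 -77.8  88. ]
[ 498.2 -286.6] -19.33 [ 1.  -0.4  0.1  0.3  0.4  2.1  0.  -0.2 -0.6 -0.3 -0.5 -1.9]
bar mid [ 499.53699732 -284.75282892] -19.418464431319904 84.87479502796758
[[ 475.44233711   26.0017762 ]
 [ 530.82070758 -127.84973541]] 163.51468294680586 109.7961815790086
box c [571.9443512  -26.55607888]
```

Call:
carry_out(moves=[[[0,0.2,-4.5,0,0,0,0],[0,0,-4.5,0,0,0,0],[0,0,-4.5,0,0,0,0],[0,0,-4,0,0,0,0],[0,0,-1.9,0,0,0,0],[0,0,0,0,0,0,0.6],[0,0,0,0,0,0,0.8],[0,0,0,0,0,0,0.8],[0,0,0,0,0,0,0.8],[0,0,0,0,0,0,0.8]]], squeeze=40)

```text
time: 3.08
eef_pos: [457.6, -81.7, 38.9]
ee_rot: [179.9, -0.1, 19.7]
ft_force: [-0.7, -0.4, 6.5]
finger_gap: 36.7
grip_force: 39.9
```

Call:
carry_out(moves=[[[0,0,1,0,0,0,0.8],[0,0,3,0,0,0,0.8],[0,0,4.5,0,0,0,0.8],[0,0,4.5,0,0,0,0.8],[0,0,2,0,0,0,0.8],[0,0,0,0,0,0,0.8]]])

```text
time: 3.82
eef_pos: [457.2, -81.4, 189.6]
ee_rot: [179.9, -0.2, 19.7]
ft_force: [1.0, 0.1, -1.1]
finger_gap: 36.3
grip_force: 40.0
```

```bash
python3 snap.py w3
python3 - <<'E'
from h import *
import pickle
w=cv2.imread('pics/w3.png')
s=snapshot('scene')[:,:,::-1];np.save('pics/s3.npy',s)
t=snapshot('top')[:,:,::-1];np.save('pics/t3.npy',t)
W=cv2.resize(w[60:600,150:650],(500,540))
S=cv2.resize(s[150:240,215:315],(300,270),interpolation=cv2.INTER_CUBIC)
o=np.zeros((540,800,3),np.uint8);o[:,:500]=W;o[:270,500:]=S
o[270:,500:]=cv2.resize(t[140:230,155:255],(300,270),interpolation=cv2.INTER_CUBIC)
cv2.imwrite('pics/m3.png',o)
E
```

```text
3.875 [456.3 -81.1 187.7] [ 1.80e+02 -1.00e-01  1.97e+01] [-1.   0.2 -1.3] 36.51303269324883
```

View pics/m3.png

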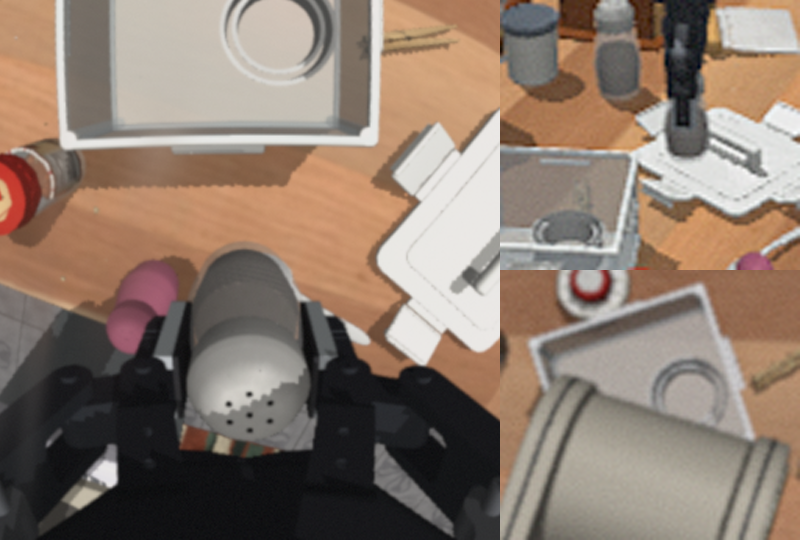

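The composite shows the shaker held upright at its waist, with fingers on both sides at about (170,360) and (318,360), and clear of the worktop. Next I carry it over the bay, turning so the fingers open along the box's y.

Call:
carry_out(moves=[[[1.12,1.03,0,0,0,0.1744,0.8],[1.12,1.03,0,0,0,0.1744,0.8],[1.12,1.03,0,0,0,0.1744,0.8],[1.12,1.03,0,0,0,0.1744,0.8],[1.12,1.03,0,0,0,0.1744,0.8],[1.12,1.03,0,0,0,0.1744,0.8],[1.12,1.03,0,0,0,0.1744,0.8],[1.12,1.03,0,0,0,0.1744,0.8],[1.12,1.03,0,0,0,0.1744,0.8],[0,0,0,0,0,0,0.8]]])

```text
time: 5.22
eef_pos: [556.1, 12.1, 185.3]
ee_rot: [-179.8, -0.1, 109.6]
ft_force: [-1.0, -0.3, -1.6]
finger_gap: 36.2
grip_force: 40.0
```

```bash
python3 snap.py w4
```

```text
5.275 [555.9  11.8 185.5] [-1.798e+02 -1.000e-01  1.094e+02] [-0.5  0.1 -1.2] 36.15703901352019
```

View pics/w4.png

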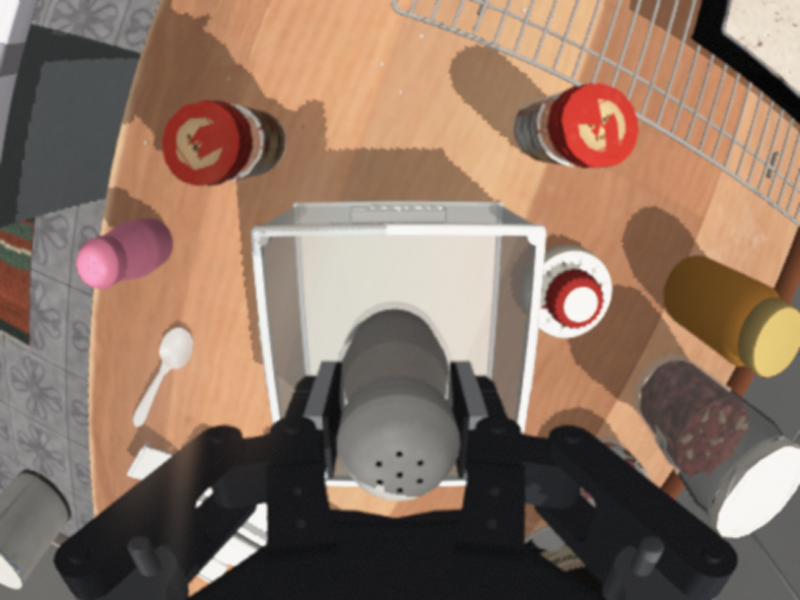

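w4 shows the rim: the +x edge runs from (253,231) to (546,229), the left edge passes (272,420), the right edge (525,440), and the -x edge shows at row ~487. The shaker hangs centred over the bay.

```bash
cat > w4.py <<'E'
from h import *
import pickle
c,im,s=pickle.load(open('pics/w4.pkl','rb'))
F=lambda p:(np.array(p,float)+.5)*.64-.5
U=lambda p,z:np.array([onz(c,F(q),z,True)[:2] for q in p])
def rect(sides,g):
    def f(q):
        c,s=np.cos(q[2]),np.sin(q[2]);r=[]
        for P,a,v in sides:
            d=P-q[:2];l=np.c_[d[:,0]*c+d[:,1]*s,-d[:,0]*s+d[:,1]*c];r+=list(l[:,a]-v)
        return r
    R=least_squares(f,g);print(R.x[:2].round(1),np.degrees(R.x[2]).round(2),np.round(R.fun,1))
near=[(265,227.5),(400,224),(535,226.5)];L=[(255,255),(262,330),(269,400)];Rr=[(545,255),(537,335),(529,400)];far=[(335,488),(460,488)]
for z in(100,104):rect([(U(near,z),0,80),(U(L,z),1,73),(U(Rr,z),1,-73),(U(far,z),0,-80)],[570,-27,1.91])
rect([(U(near,104),0,81),(U(L,104),1,74),(U(Rr,104),1,-74)],[570,-27,1.91])
print('cap',onz(c,F((399,440)),130+0,True))
E
python3 w4.py
```

```text
[572.5 -27.5] 109.68 [ 3.1  3.8  3.5  2.6  2.6  3.7 -3.  -2.8 -3.1 -5.1 -5.3]
[571.8 -25.8] 109.65 [ 1.9  2.7  2.3  1.3  1.3  2.4 -1.6 -1.5 -1.8 -3.4 -3.5]
[571.4 -24.5] 109.62 [-0.4  0.4  0.1  0.3  0.3  1.4 -0.6 -0.5 -0.8]
cap [579.74971704 -49.39041239 130.        ]
```

Call:
carry_out(moves=[[[0.1,0,-3,0,0,0,0.8],[0,0,-4,0,0,0,0.8],[0,0,-3.5,0,0,0,0.8],[0,0,-2,0,0,0,0.8],[0,0,-1,0,0,0,0.8],[0,0,-0.5,0,0,0,0.8],[0,0,0,0,0,0,0.8]]])

```text
time: 6.15
eef_pos: [558.5, 11.5, 48.1]
ee_rot: [179.9, 0.0, 109.6]
ft_force: [0.8, -0.6, -1.5]
finger_gap: 36.4
grip_force: 40.0
```

Call:
carry_out(moves=[[[0,0,-0.2,0,0,0,0.8],[0,0,-0.2,0,0,0,0.8],[0,0,-0.1,0,0,0,0.8],[0,0,0,0,0,0,0.8]]])

```text
time: 6.65
eef_pos: [558.4, 11.5, 43.1]
ee_rot: [180.0, 0.0, 109.6]
ft_force: [-2.0, 0.3, 3.9]
finger_gap: 36.5
grip_force: 40.9
```

Call:
carry_out(moves=[[[0,0,0,0,0,0,0.4],[0,0,0,0,0,0,0.2],[0,0,0,0,0,0,0.2],[0,0,1,0,0,0,0.2],[0,0,4,0,0,0,0.2],[0,0,5,0,0,0,0.2],[0,0,5,0,0,0,0.2],[0,0,0,0,0,0,0.2]]])

```text
time: 7.65
eef_pos: [561.3, 11.4, 199.0]
ee_rot: [179.4, 0.2, 109.6]
ft_force: [0.3, -0.7, 0.3]
finger_gap: 68.2
grip_force: 0.0
```

```bash
python3 snap.py w5
python3 - <<'E'
from h import *
s=snapshot('scene')[:,:,::-1]
w=cv2.imread('pics/w5.png')
o=np.zeros((600,800,3),np.uint8);o[:,:480]=w[:,170:650]
o[:300,480:]=cv2.resize(s[180:275,190:291],(320,300),interpolation=cv2.INTER_CUBIC)
cv2.imwrite('pics/m5.png',o)
E
```

```text
7.7 [559.8  11.5 195.9] [1.797e+02 1.000e-01 1.096e+02] [ 0.5 -0.8 -0.1] 68.4139723213077
```

View pics/m5.png

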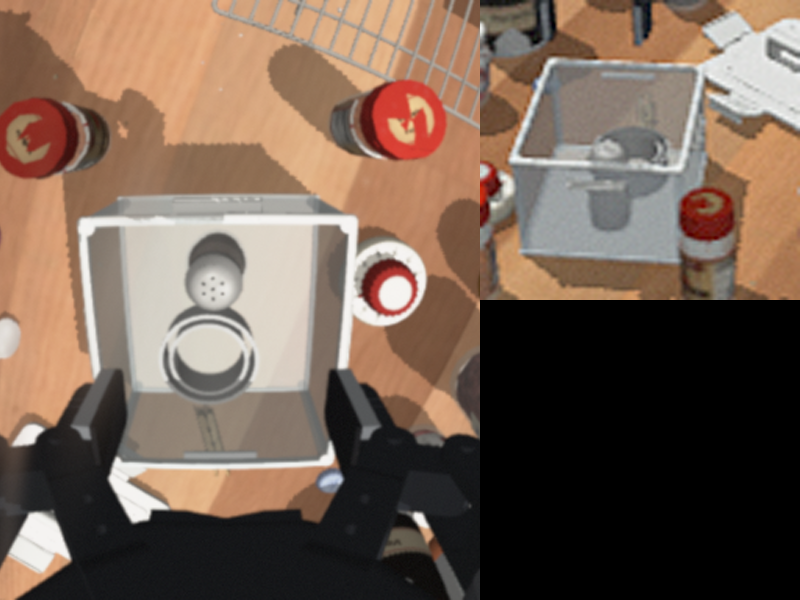

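The composite shows the shaker standing upright in the bay, cap at (213,283), next to the rings at (208,358). The whole rim is visible, with corners (80,218), (356,217), (333,465) and (103,466).

```bash
cat > fit.py <<'E'
from h import *
import pickle
F=lambda p:(np.array(p,float)+.5)*.64-.5
def rectfit(n,z,g,hx,hy,grow=True,rng=6,n_s=25,tr=.75,sgn=-1):
    """refine a rectangle outline at height z by max gradient across each edge in the wrist picture"""
    c,im,s=pickle.load(open(f'pics/{n}.pkl','rb'));G=cv2.GaussianBlur(im,(0,0),.8).min(2).astype(np.float32)
    q=np.r_[g,0.]
    for it in range(6):
        pts=[];r=rng if it<2 else 3
        for a,v,h in((0,hx,hy),(0,-hx,hy),(1,hy,hx),(1,-hy,hx)):
            for u in np.linspace(-tr*h,tr*h,n_s):
                e=v+np.sign(v)*(q[3]+np.arange(-r,r+.1,.25));L=np.zeros((len(e),2));L[:,a]=e;L[:,1-a]=u
                cs,sn=np.cos(q[2]),np.sin(q[2]);W=np.c_[q[0]+L[:,0]*cs-L[:,1]*sn,q[1]+L[:,0]*sn+L[:,1]*cs,np.full(len(e),z)]
                P=proj(c,W,True).astype(np.float32)
                if (P<2).any() or (P[:,0]>509).any() or (P[:,1]>381).any():continue
                I=cv2.remap(G,P[:,:1],P[:,1:],cv2.INTER_LINEAR).ravel();d=sgn*np.gradient(I);k=d.argmax()
                if d[k]>2:pts.append((*W[k,:2],a,v))
        pts=np.array(pts)
        def f(q):
            d=pts[:,:2]-q[:2];cs,sn=np.cos(q[2]),np.sin(q[2]);l=np.where(pts[:,2]==0,d[:,0]*cs+d[:,1]*sn,-d[:,0]*sn+d[:,1]*cs)
            return np.r_[(l-pts[:,3])*np.sign(pts[:,3])-q[3],0 if grow else 100*q[3]]
        q=least_squares(f,q,loss='soft_l1',f_scale=.5).x
    R=f(q)[:-1]
    t=s['eef_pos'];th=np.radians(s['ee_rot'][2]);d=q[:2]-t[:2]
    print(n,z,q[:2].round(2),np.degrees(q[2]).round(2),'grow',q[3].round(2),'side med',[np.median(R[(pts[:,2]==a)&(pts[:,3]*b>0)]).round(2) for a,b in((0,1),(0,-1),(1,1),(1,-1))],len(pts),'in tool x,y(+left of x):',np.round([d[0]*np.cos(th)+d[1]*np.sin(th),-d[0]*np.sin(th)+d[1]*np.cos(th)],2))
    return q
E
python3 - <<'E'
from fit import *
rectfit('w5',104,[572,-26,np.radians(109.65)],80,73)
rectfit('w5',104,[572,-26,np.radians(109.65)],77,70,sgn=1,rng=3)
rectfit('w1',15,[498.5,-286,np.radians(-19.4)],83,76)
c=get_calibration('wrist')
for p in[(250,218),(526,217),(503,465),(273,466)]:print(onz(c,F(p),104,True).round(1))
E
```

```text
w5 104 [571.08 -25.5 ] 109.97 grow 1.65 side med [np.float64(-0.26), np.float64(-0.29), np.float64(0.41), np.float64(1.12)] 78 in tool x,y(+left of x): [-38.63   1.76]
w5 104 [571.03 -25.63] 109.84 grow -0.14 side med [np.float64(-0.17), np.float64(0.01), np.float64(0.08), np.float64(0.22)] 85 in tool x,y(+left of x): [-38.73   1.85]
w1 15 [ 499.02 -284.61] -19.54 grow -0.3 side med [np.float64(-0.01), np.float64(-0.02), np.float64(0.04), np.float64(-0.1)] 64 in tool x,y(+left of x): [70.38 -9.01]
[472.2  28.2 104. ]
[607.5  76.4 104. ]
[662.4 -72.5 104. ]
[ 521.9 -123.8  104. ]
```

Call:
carry_out(moves=[[[-0.84,-4.23,0,0,0,0.127,0.3],[-0.84,-4.23,0,0,0,0.127,0.3],[-0.84,-4.23,0,0,0,0.127,0.3],[-0.84,-4.23,0,0,0,0.127,0.3],[-0.84,-4.23,0,0,0,0.127,0.3],[-0.84,-4.23,0,0,0,0.127,0.3],[-0.84,-4.23,0,0,0,0.127,0.3],[0,0,0,0,0,0,0.3]]])

```text
time: 8.75
eef_pos: [497.3, -286.6, 190.3]
ee_rot: [180.0, -0.2, 160.4]
ft_force: [0.0, -0.3, -0.5]
finger_gap: 59.9
grip_force: 0.0
```

```bash
python3 snap.py w6; python3 -c "
from fit import *
rectfit('w6',15,[499,-284.6,np.radians(-19.5)],83,76)
rectfit('w6',15,[499,-284.6,np.radians(-19.5)],83,76,tr=.4)
"
```

```text
8.8 [ 497.8 -285.   190.4] [179.9  -0.2 160.3] [ 0.1  0.5 -0.3] 59.616069236624384
w6 15 [ 498.44 -284.51] -19.37 grow -0.61 side med [np.float64(0.05), np.float64(-0.02), np.float64(0.02), np.float64(-0.01)] 64 in tool x,y(+left of x): [-0.45 -0.67]
w6 15 [ 497.91 -284.41] -19.2 grow 5.75 side med [np.float64(-0.08), np.float64(-0.06), np.float64(0.17), np.float64(0.17)] 72 in tool x,y(+left of x): [ 0.08 -0.58]
```

Call:
carry_out(moves=[[[0,0,-5,0,0,0,0.4],[0,0,-5,0,0,0,0.4],[0,0,-4,0,0,0,0.4],[0,0,-2.2,0,0,0,0.4],[0,0,-1.0,0,0,0,0.4],[0,0,0,0,0,0,0.9],[0,0,0,0,0,0,0.95],[0,0,0,0,0,0,0.95],[0,0,0,0,0,0,0.95],[0,0,0,0,0,0,0.95]]], squeeze=70)

```text
time: 10.05
eef_pos: [500.2, -285.1, 21.9]
ee_rot: [-180.0, 0.1, 160.5]
ft_force: [-0.8, 2.2, 6.8]
finger_gap: 12.4
grip_force: 69.4
```

Call:
carry_out(moves=[[[0,0,0.5,0,0,0,0.95],[0,0,2.5,0,0,0,0.95],[0,0,4,0,0,0,0.95],[0,0,4,0,0,0,0.95],[0,0,4,0,0,0,0.95],[0,0,0,0,0,0,0.95]]])

```text
time: 10.8
eef_pos: [501.1, -286.1, 174.8]
ee_rot: [-179.9, 0.4, 160.5]
ft_force: [0.2, -0.3, -2.0]
finger_gap: 12.2
grip_force: 68.5
```

```bash
python3 snap.py w7; python3 -c "
from fit import *
for z in (160,163,166):rectfit('w7',z,[499,-284.6,np.radians(-19.5)],83,76)
"
```

```text
10.85 [ 499.9 -285.2  172. ] [-179.9    0.2  160.5] [-0.2  0.9 -1.9] 12.655775288347916
w7 160 [ 495.95 -284.61] -19.51 grow 3.11 side med [np.float64(0.25), np.float64(0.06), np.float64(-0.18), np.float64(-0.14)] 45 in tool x,y(+left of x): [3.95 0.73]
w7 163 [ 494.66 -284.15] -19.43 grow 1.62 side med [np.float64(0.05), np.float64(0.01), np.float64(-0.03), np.float64(0.05)] 46 in tool x,y(+left of x): [5.32 0.72]
w7 166 [ 500.15 -286.08] -19.55 grow 0.08 side med [np.float64(-2.87), np.float64(-0.02), np.float64(-0.02), np.float64(-0.04)] 40 in tool x,y(+left of x): [-0.5   0.71]
```

Call:
carry_out(moves=[[[1.03,3.71,0,0,0,-0.126,0.95],[1.03,3.71,0,0,0,-0.126,0.95],[1.03,3.71,0,0,0,-0.126,0.95],[1.03,3.71,0,0,0,-0.126,0.95],[1.03,3.71,0,0,0,-0.126,0.95],[1.03,3.71,0,0,0,-0.126,0.95],[1.03,3.71,0,0,0,-0.128,0.95],[0,0,-1,0,0,0,0.95],[0,0,-1.3,0,0,0,0.95],[0,0,-1,0,0,0,0.95],[0,0,0,0,0,0,0.95],[0,0,0,0,0,0,0.95]]])

```text
time: 12.35
eef_pos: [571.3, -25.4, 137.5]
ee_rot: [180.0, 0.0, 109.8]
ft_force: [-0.2, -0.5, -1.6]
finger_gap: 12.8
grip_force: 68.6
```

```bash
python3 - <<'E'
from plant import *
import numpy as np,subprocess
P=[];
for i in range(6):
    snapshot('wrist');s=observe();P.append(np.r_[s['eef_pos'],s['ee_rot'],s['ft_force']])
P=np.array(P);print(P[:,3:6].round(1)[:,2]);P=np.abs(P[:,3:4])*0+P;print(s['time'],np.median(P,0).round(2),P.std(0).round(2))
E
python3 snap.py w8; python3 -c "
from fit import *
for z in (128,130,132):rectfit('w8',z,[571.5,-25.4,np.radians(109.85)],83,76,rng=4)
"
```

```text
[109.8 109.8 109.8 109.8 109.9 109.9]
12.65 [ 5.7158e+02 -2.5090e+01  1.3791e+02  1.7995e+02  3.0000e-02  1.0984e+02
  5.3000e-01  3.0000e-02 -2.0200e+00] [0.07 0.15 0.1  0.01 0.   0.01 0.31 0.25 0.33]
12.7 [571.4 -24.9 137.7] [180.    0.  109.9] [-0.7 -0.3 -2. ] 12.105440686258524
w8 128 [571.5  -24.97] 109.92 grow 0.69 side med [np.float64(0.21), np.float64(nan), np.float64(-0.02), np.float64(0.03)] 46 in tool x,y(+left of x): [-0.14 -0.06]
w8 130 [571.18 -24.04] 109.81 grow -0.29 side med [np.float64(0.11), np.float64(nan), np.float64(0.01), np.float64(-0.02)] 44 in tool x,y(+left of x): [ 0.85 -0.08]
w8 132 [575.06 -25.33] 109.98 grow 2.05 side med [np.float64(0.23), np.float64(1.64), np.float64(0.06), np.float64(-0.19)] 52 in tool x,y(+left of x): [-1.68 -3.29]
  return _methods._mean(a, axis=axis, dtype=dtype,
  ret = ret.dtype.type(ret / rcount)
```

Call:
carry_out(moves=[[[0,-0.04,-0.5,0,0,0,0.95],[0,0,-0.5,0,0,0,0.95],[0,0,-0.3,0,0,0,0.95],[0,0,-0.2,0,0,0,0.95],[0,0,0,0,0,0,0.95]]])

```text
time: 13.32
eef_pos: [571.1, -25.2, 122.1]
ee_rot: [-180.0, -0.0, 109.9]
ft_force: [-1.0, -0.1, -2.4]
finger_gap: 12.5
grip_force: 68.7
```

Call:
carry_out(moves=[[[0,0,-0.2,0,0,0,0.95],[0,0,-0.15,0,0,0,0.95],[0,0,-0.1,0,0,0,0.95],[0,0,0,0,0,0,0.95]]])

```text
time: 13.82
eef_pos: [571.3, -25.2, 118.0]
ee_rot: [180.0, 0.0, 109.9]
ft_force: [-1.1, 0.6, -0.7]
finger_gap: 12.2
grip_force: 68.8
```

Call:
carry_out(moves=[[[0,0,-0.1,0,0,0,0.95],[0,0,-0.1,0,0,0,0.95],[0,0,0,0,0,0,0.95]]])

```text
time: 14.2
eef_pos: [571.4, -25.2, 117.9]
ee_rot: [180.0, 0.0, 109.9]
ft_force: [-9.0, 0.7, 14.1]
finger_gap: 12.4
grip_force: 70.8
```

The lid seated at z 117.9, as expected for a full seat, with 14 N of contact. Next I release it, rise, and go to flap A.

Call:
carry_out(moves=[[[0,0,0.2,0,0,0,0.9],[0,0,0,0,0,0,0.5],[0,0,0,0,0,0,0.5],[0,0,0,0,0,0,0.5],[0,0,1,0,0,0,0.5],[0,0,3,0,0,0,0.5],[0,0,1,0,0,0,0.5],[0,0,0,0,0,0,1],[-1.33,3.68,0,0,0,0,1],[-1.33,3.68,0,0,0,0,1],[-1.33,3.69,0,0,0,0,1],[0,0,0,0,0,0,1]]])

```text
time: 15.7
eef_pos: [529.7, 87.4, 166.4]
ee_rot: [-179.9, -0.1, 110.0]
ft_force: [-0.5, -0.4, 0.1]
finger_gap: -0.2
grip_force: 0.0
```

```bash
python3 snap.py w9
python3 - <<'E'
from h import *
s=snapshot('scene')[:,:,::-1]
w=cv2.imread('pics/w9.png')
o=np.zeros((600,800,3),np.uint8);o[:,:400]=cv2.resize(w[:,0:800],(400,300)).repeat(2,0)[:600]*0
o[:300,:400]=cv2.resize(w,(400,300))
o[:380,400:]=cv2.resize(s[170:265,190:290],(400,380),interpolation=cv2.INTER_CUBIC)
cv2.imwrite('pics/m9.png',o)
E
```

```text
15.75 [530.4  86.1 166.6] [-179.9   -0.   110. ] [-0.  -0.4  0.6] 0.05638354936973925
```

View pics/m9.png

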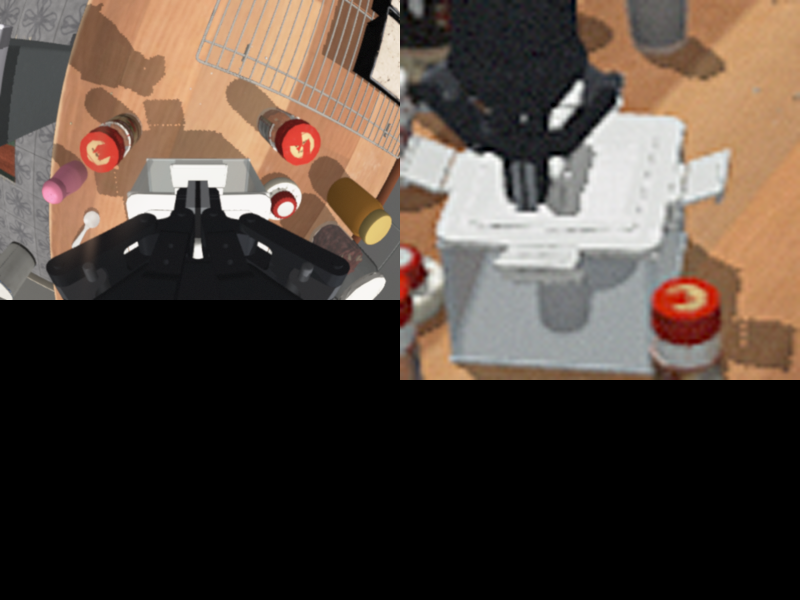

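The lid lies level and flush on the box with all its flaps up, and the shut fingers are over flap A. I descend outside it.

Call:
carry_out(moves=[[[0,0,-2.5,0,0,0,1],[0,0,-2.5,0,0,0,1],[0,0,-2.2,0,0,0,1],[0,0,-2,0,0,0,1],[0,0,0,0,0,0,1]]])

```text
time: 16.42
eef_pos: [529.7, 84.2, 73.5]
ee_rot: [-179.8, -0.1, 109.8]
ft_force: [-0.8, 1.3, -0.1]
finger_gap: -0.2
grip_force: 0.5
```

Call:
carry_out(moves=[[[0.14,-0.38,0,0,0,0,1],[0.14,-0.38,0,0,0,0,1],[0,0,0,0,0,0,1]]])

```text
time: 16.8
eef_pos: [535.2, 77.0, 76.9]
ee_rot: [179.9, 0.1, 109.8]
ft_force: [0.3, 0.3, 0.2]
finger_gap: 0.1
grip_force: 0.0
```

Call:
carry_out(moves=[[[0.07,-0.19,0,0,0,0,1],[0,0,0,0,0,0,1]]])

```text
time: 17.05
eef_pos: [535.2, 75.6, 76.2]
ee_rot: [180.0, 0.0, 109.9]
ft_force: [-1.1, 0.4, 0.0]
finger_gap: -0.3
grip_force: 0.1
```

Call:
carry_out(moves=[[[0.07,-0.19,-0.1,0,0,0,1],[0.07,-0.19,0,0,0,0,1],[0,0,0,0,0,0,1]]])

```text
time: 17.42
eef_pos: [535.9, 73.5, 75.0]
ee_rot: [180.0, -0.2, 109.9]
ft_force: [-2.1, 7.8, 4.7]
finger_gap: 0.3
grip_force: 4.7
```

Call:
carry_out(moves=[[[0.03,-0.1,0,0,0,0,1],[0,0,0,0,0,0,1]]])

```text
time: 17.68
eef_pos: [535.9, 73.3, 75.0]
ee_rot: [180.0, -0.2, 109.9]
ft_force: [-4.1, 11.2, 4.6]
finger_gap: 0.1
grip_force: 6.3
```

Call:
carry_out(moves=[[[0.03,-0.1,0,0,0,0,1],[0,0,0,0,0,0,1]]])

```text
time: 17.92
eef_pos: [535.9, 73.1, 75.0]
ee_rot: [180.0, -0.3, 109.9]
ft_force: [-5.0, 15.6, 6.1]
finger_gap: 0.0
grip_force: 8.0
```

Call:
carry_out(moves=[[[-0.25,0.73,0,0,0,0,1],[-0.3,0.8,0.3,0,0,0,1],[0,0,3,0,0,0,1],[0,0,3,0,0,0,1],[0,0,3,0,0,0,1],[0,0,0,0,0,0,1]]])

```text
time: 18.68
eef_pos: [533.2, 85.4, 171.0]
ee_rot: [179.7, 0.1, 109.9]
ft_force: [0.1, 0.5, -1.5]
finger_gap: 0.3
grip_force: 0.0
```

```bash
python3 snap.py wA
cat > flap.py <<'E'
from fit import *
C=np.array([571.3,-25.4]);A=np.radians(109.85)
def poly(side,th,z0=96):
    k='abcd'.index(side);d=A+k*np.pi/2;u=np.array([np.cos(d),np.sin(d)]);v=np.array([-u[1],u[0]]);h=91.5 if k%2==0 else 84.5
    return np.array([[*(C+u*(h+r*np.cos(th))+v*w),z0+10.5-r*np.sin(th)+1.7*np.cos(th)] for r,w in((6,-22),(31,-22),(31,22),(6,22))])
def score(c,im,side,th,fish):
    P=proj(c,poly(side,th),fish);m=np.zeros(im.shape[:2],np.uint8);cv2.fillPoly(m,[P.round().astype(int)],255)
    v=im[m>0];return (m>0).sum(),(v.min(1)>140).mean().round(2) if len(v) else None,np.median(v,0) if len(v) else None
E
python3 - <<'E'
from flap import *
s=snapshot('scene');t=snapshot('top');np.save('pics/sA.npy',s);np.save('pics/tA.npy',t)
for n in('w9','wA'):
    c,im,_=pickle.load(open(f'pics/{n}.pkl','rb'));print(n,[score(c,im,'a',th,True) for th in(-.45,1.25,1.57)])
for f in 'abcd':print(f,[(n,score(get_calibration(n),im,f,th,False)) for n,im in(('scene',s),('top',t)) for th in(-.45,)])
E
```

```text
18.725 [532.1  85.3 169. ] [1.799e+02 1.000e-01 1.099e+02] [-0.5 -0.5 -0.6] 0.2120069270684478
w9 [(np.int64(1426), np.float64(0.91), array([245., 244., 241.])), (np.int64(1210), np.float64(0.92), array([245., 244., 241.])), (np.int64(756), np.float64(0.84), array([245., 244., 241.]))]
wA [(np.int64(1434), np.float64(0.44), array([126., 125., 122.])), (np.int64(1134), np.float64(0.42), array([125., 125., 121.])), (np.int64(749), np.float64(0.0), array([125., 124., 120.]))]
a [('scene', (np.int64(56), np.float64(0.86), array([167., 168., 166.]))), ('top', (np.int64(182), np.float64(0.0), array([157. , 122. ,  94.5])))]
b [('scene', (np.int64(90), np.float64(0.92), array([218., 220., 218.]))), ('top', (np.int64(163), np.float64(0.98), array([202., 202., 201.])))]
c [('scene', (np.int64(121), np.float64(0.16), array([54., 57., 61.]))), ('top', (np.int64(168), np.float64(1.0), array([186. , 187. , 185.5])))]
d [('scene', (np.int64(100), np.float64(0.97), array([212., 215., 211.]))), ('top', (np.int64(177), np.float64(0.98), array([191., 192., 190.])))]
```

Flap A stays down: its open-flap region in the top view now shows worktop, while B, C and D are still white. Next is flap C.

Call:
carry_out(moves=[[[2,-5.52,0,0,0,0,1],[2,-5.53,0,0,0,0,1],[2,-5.53,0,0,0,0,1],[1.98,-5.52,0,0,0,0,1],[0,0,0,0,0,0,1],[0,0,-2.5,0,0,0,1],[0,0,-2.5,0,0,0,1],[0,0,-2.3,0,0,0,1],[0,0,-2,0,0,0,1],[0,0,0,0,0,0,1]]])

```text
time: 20.08
eef_pos: [609.0, -134.7, 71.8]
ee_rot: [-179.8, -0.2, 109.9]
ft_force: [0.5, -1.5, -1.2]
finger_gap: -0.2
grip_force: 0.5
```

Call:
carry_out(moves=[[[-0.14,0.38,0,0,0,0,1],[-0.14,0.38,0,0,0,0,1],[-0.07,0.19,0,0,0,0,1],[-0.07,0.19,0,0,0,0,1],[0,0,0,0,0,0,1]]])

```text
time: 20.7
eef_pos: [607.0, -124.0, 75.1]
ee_rot: [180.0, -0.0, 109.9]
ft_force: [0.5, -0.7, 1.1]
finger_gap: 0.2
grip_force: 0.5
```

Call:
carry_out(moves=[[[-0.07,0.19,0,0,0,0,1],[0,0,0,0,0,0,1]]])

```text
time: 20.95
eef_pos: [606.6, -123.1, 75.1]
ee_rot: [180.0, 0.1, 109.8]
ft_force: [1.1, -3.9, 0.6]
finger_gap: 0.2
grip_force: 2.2
```

Call:
carry_out(moves=[[[-0.07,0.19,0,0,0,0,1],[0,0,0,0,0,0,1]]])

```text
time: 21.2
eef_pos: [606.5, -122.8, 75.5]
ee_rot: [179.9, 0.2, 109.8]
ft_force: [3.7, -10.6, -0.0]
finger_gap: -0.0
grip_force: 5.1
```

Call:
carry_out(moves=[[[-0.03,0.1,0,0,0,0,1],[0,0,0,0,0,0,1],[0.3,-0.7,0,0,0,0,1],[0.29,-0.91,0.3,0,0,0,1],[0,0,3,0,0,0,1],[0,0,3,0,0,0,1],[0,0,3,0,0,0,1],[0,0,0,0,0,0,1]]])

```text
time: 22.2
eef_pos: [612.9, -136.1, 171.1]
ee_rot: [179.8, 0.2, 109.9]
ft_force: [1.1, -0.8, -0.0]
finger_gap: 0.2
grip_force: 0.0
```

```bash
python3 snap.py wC
cat > chk.py <<'E'
from flap import *
t=snapshot('top');s=snapshot('scene')
for f in 'abcd':print(f,[(n,score(get_calibration(n),im,f,th,False)[1:]) for n,im in(('top',t),('scene',s)) for th in(-.45,1.57)])
E
python3 chk.py
```

```text
22.25 [ 611.9 -135.8  168.9] [1.799e+02 1.000e-01 1.099e+02] [-0.1  0.4 -0.6] -0.28681809658107654
a [('top', (np.float64(0.06), array([160., 125.,  96.]))), ('top', (np.float64(0.65), array([165. , 160.5, 147.5]))), ('scene', (np.float64(0.96), array([188. , 190.5, 186.5]))), ('scene', (np.float64(0.17), array([135., 136., 134.])))]
b [('top', (np.float64(0.06), array([117., 117., 116.]))), ('top', (np.float64(0.18), array([116., 116., 115.]))), ('scene', (np.float64(0.11), array([138., 139., 135.]))), ('scene', (np.float64(0.28), array([175.5, 141. , 123.5])))]
c [('top', (np.float64(0.0), array([69. , 63.5, 57. ]))), ('top', (np.float64(0.52), array([152., 151., 151.]))), ('scene', (np.float64(0.0), array([179., 125.,  87.]))), ('scene', (np.float64(0.84), array([181.5, 184.5, 182.5])))]
d [('top', (np.float64(0.75), array([168., 163., 151.]))), ('top', (np.float64(0.49), array([154., 147., 137.]))), ('scene', (np.float64(0.94), array([217., 219., 216.]))), ('scene', (np.float64(0.96), array([227., 229., 227.])))]
```

Call:
carry_out(moves=[[[-1.6,0.81,0,0,0,-0.1745,1],[-1.6,0.81,0,0,0,-0.1745,1],[-1.6,0.81,0,0,0,-0.1745,1],[-1.6,0.81,0,0,0,-0.1745,1],[-1.6,0.81,0,0,0,-0.1745,1],[-1.6,0.81,0,0,0,-0.1745,1],[-1.6,0.81,0,0,0,-0.1745,1],[-1.6,0.81,0,0,0,-0.1745,1],[-1.6,0.82,0,0,0,-0.175,1],[0,0,0,0,0,0,1]]])

```text
time: 23.6
eef_pos: [465.6, -62.0, 166.2]
ee_rot: [-179.9, 0.1, 19.9]
ft_force: [-0.3, 0.4, -0.4]
finger_gap: 0.1
grip_force: 0.0
```

Call:
carry_out(moves=[[[0,0,-2.5,0,0,0,1],[0,0,-2.5,0,0,0,1],[0,0,-2.3,0,0,0,1],[0,0,-2,0,0,0,1],[0,0,0,0,0,0,1]]])

```text
time: 24.22
eef_pos: [465.2, -62.4, 72.2]
ee_rot: [-179.8, 0.3, 20.0]
ft_force: [-1.4, 0.0, -1.3]
finger_gap: 0.4
grip_force: 0.7
```

Call:
carry_out(moves=[[[0.38,0.14,0,0,0,0,1],[0.38,0.14,0,0,0,0,1],[0.19,0.07,0,0,0,0,1],[0.19,0.07,0,0,0,0,1],[0,0,0,0,0,0,1]]])

```text
time: 24.85
eef_pos: [479.3, -58.6, 75.5]
ee_rot: [179.9, -0.1, 19.9]
ft_force: [0.1, 0.4, 2.8]
finger_gap: -0.2
grip_force: 1.1
```

Call:
carry_out(moves=[[[0.19,0.07,0,0,0,0,1],[0,0,0,0,0,0,1]]])

```text
time: 25.1
eef_pos: [479.8, -58.3, 75.3]
ee_rot: [180.0, 0.1, 19.8]
ft_force: [-7.9, -3.5, 8.9]
finger_gap: -0.1
grip_force: 6.1
```

Call:
carry_out(moves=[[[0.19,0.07,0,0,0,0,1],[0,0,0,0,0,0,1]]])

```text
time: 25.35
eef_pos: [480.0, -58.2, 75.1]
ee_rot: [180.0, 0.3, 19.8]
ft_force: [-16.8, -6.8, 15.8]
finger_gap: -0.1
grip_force: 11.8
```

Call:
carry_out(moves=[[[-0.7,-0.3,0,0,0,0,1],[-0.82,-0.26,0.3,0,0,0,1],[0,0,3,0,0,0,1],[0,0,3,0,0,0,1],[0,0,3,0,0,0,1],[0,0,0,0,0,0,1]]])

```text
time: 26.1
eef_pos: [468.8, -63.0, 170.7]
ee_rot: [179.8, -0.3, 19.8]
ft_force: [0.2, -0.1, -0.4]
finger_gap: 0.0
grip_force: 0.0
```

```bash
python3 snap.py wB; python3 chk.py; python3 -c "
from flap import *
c,im,_=pickle.load(open('pics/wB.pkl','rb'));print([(f,th,score(c,im,f,th,True)) for f in 'bd' for th in(-.45,1.57)])"
```

```text
26.15 [467.8 -62.8 168.9] [ 1.799e+02 -1.000e-01  1.980e+01] [-0.4  0.6 -0.1] -0.15915103373316553
a [('top', (np.float64(0.54), array([164., 158., 146.]))), ('top', (np.float64(0.67), array([173.5, 167.5, 154.5]))), ('scene', (np.float64(0.93), array([184. , 186. , 182.5]))), ('scene', (np.float64(0.11), array([130., 132., 130.])))]
b [('top', (np.float64(0.81), array([170., 164., 152.]))), ('top', (np.float64(0.97), array([178., 171., 158.]))), ('scene', (np.float64(0.0), array([193. , 148. , 105.5]))), ('scene', (np.float64(0.16), array([124.5, 122. , 110.5])))]
c [('top', (np.float64(0.01), array([170., 137., 105.]))), ('top', (np.float64(0.96), array([196., 194., 195.]))), ('scene', (np.float64(0.0), array([173., 121.,  84.]))), ('scene', (np.float64(0.94), array([222., 223., 221.])))]
d [('top', (np.float64(0.99), array([191., 192., 191.]))), ('top', (np.float64(1.0), array([203., 201., 202.]))), ('scene', (np.float64(0.93), array([212., 214., 211.]))), ('scene', (np.float64(0.96), array([223., 225., 223.])))]
[('b', -0.45, (np.int64(2250), np.float64(0.0), array([179., 130.,  96.]))), ('b', 1.57, (np.int64(513), np.float64(1.0), array([222., 220., 217.]))), ('d', -0.45, (np.int64(0), None, None)), ('d', 1.57, (np.int64(0), None, None))]
```

Call:
carry_out(moves=[[[4.16,1.5,0,0,0,0,1],[4.16,1.5,0,0,0,0,1],[4.16,1.5,0,0,0,0,1],[4.16,1.5,0,0,0,0,1],[4.15,1.5,0,0,0,0,1],[0,0,0,0,0,0,1],[0,0,-2.5,0,0,0,1],[0,0,-2.5,0,0,0,1],[0,0,-2.3,0,0,0,1],[0,0,-2,0,0,0,1],[0,0,0,0,0,0,1]]])

```text
time: 27.62
eef_pos: [672.7, 12.3, 71.9]
ee_rot: [-179.9, 0.2, 19.8]
ft_force: [0.5, 0.0, -0.6]
finger_gap: -0.5
grip_force: 0.5
```

Call:
carry_out(moves=[[[-0.38,-0.14,0,0,0,0,1],[-0.38,-0.14,0,0,0,0,1],[-0.19,-0.07,0,0,0,0,1],[-0.19,-0.07,0,0,0,0,1],[0,0,0,0,0,0,1]]])

```text
time: 28.25
eef_pos: [663.4, 8.0, 74.9]
ee_rot: [180.0, 0.0, 19.8]
ft_force: [1.4, 1.3, 0.5]
finger_gap: -0.0
grip_force: 0.5
```

Call:
carry_out(moves=[[[-0.19,-0.07,0,0,0,0,1],[0,0,0,0,0,0,1]]])

```text
time: 28.5
eef_pos: [662.7, 7.8, 75.2]
ee_rot: [180.0, -0.1, 19.9]
ft_force: [5.8, 1.6, 0.3]
finger_gap: 0.3
grip_force: 2.6
```

Call:
carry_out(moves=[[[-0.19,-0.07,0,0,0,0,1],[0,0,0,0,0,0,1]]])

```text
time: 28.75
eef_pos: [662.3, 7.6, 75.9]
ee_rot: [179.9, -0.3, 19.9]
ft_force: [11.4, 4.7, -2.4]
finger_gap: -0.0
grip_force: 5.6
```

Call:
carry_out(moves=[[[-0.1,-0.03,0,0,0,0,1],[0,0,0,0,0,0,1],[0.8,0.3,0,0,0,0,1],[0.82,0.29,0.3,0,0,0,1],[0,0,4,0,0,0,1],[0,0,5,0,0,0,1],[0,0,5,0,0,0,1],[-3,-5,0,0,0,0,1],[-3,-5,0,0,0,0,1],[-3,-5,0,0,0,0,1],[-3,-5,0,0,0,0,1],[0,0,0,0,0,0,1]]])

```text
time: 30.25
eef_pos: [553.0, -191.1, 217.8]
ee_rot: [180.0, 0.1, 19.6]
ft_force: [0.7, -0.3, 0.7]
finger_gap: 0.1
grip_force: 0.0
```

```bash
python3 snap.py wD; python3 chk.py; python3 -c "
from flap import *
c,im,_=pickle.load(open('pics/wD.pkl','rb'));print([(f,th,score(c,im,f,th,True)) for f in 'abcd' for th in(-.45,1.57)])
rectfit('wD',111,[571.3,-25.3,np.radians(109.85)],83,76)"
```

```text
30.3 [ 554.1 -189.3  217.9] [-180.     0.    19.6] [0.1 0.3 0. ] 0.11389024855905491
a [('top', (np.float64(0.0), array([161., 125.,  96.]))), ('top', (np.float64(0.75), array([181.5, 178.5, 179. ]))), ('scene', (np.float64(0.93), array([186. , 189.5, 186. ]))), ('scene', (np.float64(0.13), array([134., 135., 133.])))]
b [('top', (np.float64(0.07), array([105.,  80.,  61.]))), ('top', (np.float64(0.28), array([105., 103.,  99.]))), ('scene', (np.float64(0.0), array([198., 151., 108.]))), ('scene', (np.float64(0.25), array([138. , 133.5, 123. ])))]
c [('top', (np.float64(0.0), array([91. , 85. , 75.5]))), ('top', (np.float64(0.37), array([120., 116., 105.]))), ('scene', (np.float64(0.0), array([177., 124.,  85.]))), ('scene', (np.float64(0.94), array([225., 227., 225.])))]
d [('top', (np.float64(0.52), array([167., 150., 147.]))), ('top', (np.float64(1.0), array([201., 198., 200.]))), ('scene', (np.float64(0.0), array([165. , 113.5,  79. ]))), ('scene', (np.float64(0.94), array([225., 227., 225.])))]
[('a', -0.45, (np.int64(820), np.float64(0.0), array([192., 141., 106.]))), ('a', 1.57, (np.int64(603), np.float64(1.0), array([226., 224., 221.]))), ('b', -0.45, (np.int64(1008), np.float64(0.0), array([167., 123.,  97.]))), ('b', 1.57, (np.int64(307), np.float64(0.95), array([225., 221., 218.]))), ('c', -0.45, (np.int64(1364), np.float64(0.13), array([193., 154., 122.]))), ('c', 1.57, (np.int64(340), np.float64(0.2), array([135. , 130. , 124.5]))), ('d', -0.45, (np.int64(741), np.float64(0.24), array([163., 115.,  85.]))), ('d', 1.57, (np.int64(306), np.float64(0.84), array([223. , 221.5, 218. ])))]
wD 111 [570.74 -25.53] 109.63 grow -0.4 side med [np.float64(-0.04), np.float64(0.03), np.float64(0.04), np.float64(0.02)] 65 in tool x,y(+left of x): [ 70.7  148.65]
```

All four flaps are down and staying down, the lid sits square at seat height, and the arm is clear of everything. I'm handing the job in.

```bash
python3 -c "
from plant import *
print(job_done())"
```

```text
the job is handed in; nothing more can be done
None
```

The baking box is packed and handed in at about 30 s: the shaker stands upright beside the rings, the lid is seated squarely, and camera checks showed all four flaps down and staying down after the push; I did not measure the positions of the jars, peg and timer afterwards.

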